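# Clamp the blade bar in the slicer cassette and hold it pinned shut

## Robot

A 6-joint arm with a two-finger parallel gripper is mounted at the origin on the work surface. World frame = base frame: x ahead of the robot, y to its left, z up, the work surface at z = 0. Lengths are in mm, angles in rad, forces in N, time in s.
With the tool pointing down it reaches from about 250 to 775 mm from the base axis. Payload 4 kg.
Tool frame: the origin (TCP) lies on the centre line of the jaws, within the pads' length; the fingertips stand 17 mm ahead of it and the grasp point (between the pads) lies 2 mm behind it (nose_length is the distance from the TCP to the fingertips, in mm); z points along the fingers, y is the direction in which the jaws open and shut (so a half turn about z gives the same grasp; the last joint's range is limited). The gripper opens to 85 mm and grips with 20 to 120 N. Pads are 22 mm wide; open, the fingers measure 114 mm over their backs; the gripper's body (76 mm by 85 mm) begins 54 mm behind the grasp point. The pads swing forward as they close: fully open they stand 13 mm farther back than shut.
Start: joints at [-1.297, 0.087, 1.371, -0, 1.684, -0.103], TCP at [202.369, -511.432, 248.341] pointing down, gripper open.
Joint ranges: [-3.1, 3.1], [-0.76, 2.03], [0.27, 2.55], [-1.08, 4.22], [0.17, 2.65], [-2.57, 2.57]. Speed limits (rad/s): [2.79, 2.79, 3.14, 3.14, 3.14, 3.14].

## Interface

Orientations are given as a unit quaternion [x, y, z, w].
In Python, from rig import read_state, snapshot, sign_off, nose_length gives the robot as it stands. The module is installed in compiled form; this text tells all that it offers.
- The arm moves only by the shell command python3 -m crank 'ROWS' [FORCE]. ROWS is JSON, a list of rows, each an object with "linear": the shift along the tool's x, y, z in mm, a list of three; "turn": the turn, a rotation vector about the tool's x, y, z in degrees, a list of three; "grip": the closure, from 0 (fully open) to 1 (shut). In form: [{"linear": [dx, dy, dz], "turn": [ax, ay, az], "grip": grip}, ...]. A call has 1 to 12 rows; each row is the pose to reach, as a shift and turn from the pose measured when the call began, along the tool's axes at that moment; what a row does not reach only later rows make up. A row lasts 1/8 s, in which the tool goes at most 62.5 mm and 10.7 degrees, less where a joint would pass 70% of its speed; a pose out of reach is approached as far as the arm can. A call with a gripper value outside its range is refused whole. The fingers move at their own pace and stop on an object; FORCE is the grip in N (left out, the last holds). Time passes only in rows, so rows that repeat a pose let the fingers close. It gives the time, the measured TCP pose, the force and the opening at its end, in the units of the state.
- read_state(): the state, without advancing time (a new reading comes with each control period).
- snapshot(name): name is "scene" or "top" or "wrist"; returns a dict with "frame" (384x512x3 uint8, red, green, blue), "fx", "fy", "cx", "cy" (pixels), "D" ([k1, k2, p1, p2, k3] as OpenCV has them; the pictures are not rectified), "rvec" (rotation vector, rad) and "tvec" (3), from world to camera coordinates, as OpenCV has them. Camera axes: x right, y down, z forward; pixel columns grow to the right and rows downward; lengths in mm; the calibration is good to about 2 mm. A picture is of the moment at which its call begins. There is no depth.
- sign_off(): hands the job in, once; it reports no verdict.
The state is a dict: "clock": time; "qpos": joint angles; "dq": joint speeds; "tau": joint torques, N m; "eef_pos": TCP position; "tcp_rot": TCP orientation; "contact_force": force on the tool from outside, world axes, zero at the start; "moment": the same for the moment, N m; "grip_width": opening from 0.0 (shut) to 1.0 (fully open).
Only numpy, scipy, OpenCV 4.12 (cv2) and the standard library are available. Lean on these libraries where they do the work, as an engineer would, in place of code of your own. Each camera call takes 0.05 s, during which the arm holds its last target.

## Task

Get the fruit slicer's blade cassette ready: lay the steel blade bar across the two orange saddles of the open cassette, flat down in both notches, and then swing the hinged aluminium frame over and down onto it. Put the red-headed locking pin right through the hole in the frame and the hole below it in the base, and push it down until its collar squeezes the frame fully shut. Finish while still holding the pin pressed down firmly (about 12 N), and leave the cup, the shaker and the plate where they are.

Things in the scene. Friction and masses are not known exactly. Their poses are not given: they have to be found in the camera images.
- cassette: Fixed cassette: white base plate 166 x 110 x 16 mm, two orange sprung saddles, drilled white front post, hinge at the back. Origin: centre of its underside, on the table; x runs from post to hinge, z up. Post 36 x 44 mm, centred at x = -65 mm, top 50 mm above the table. White hinge cheeks at x = 67, y = +-32 mm, 66 mm high
- bar_seat (a point): Point midway between the saddles on the notch floors, 46 mm above the table at first: place for the centre of the bar's underside, bar along the cassette's x, either way round. Saddles 12 mm thick at x = +-30 mm; notches 30 mm wide, flared cheeks 11 mm high. Both sink together, up to 6 mm, on a spring (5 N, then 2 N per mm). Lengthwise the bar fits between post (face x = -47) and stop (x = +48 mm)
- blade_bar: Loose steel bar 86 x 24 x 12 mm (length along its x, width along its y), 0.16 kg, with a blue upright grip fin on the middle of its top: 22 mm long (x), 12 mm thick (y), from 12 to 44 mm above the underside. Origin at the centre of the underside, z up; it starts flat on the table
- lid (a joint): Hinge of the aluminium frame, rad: 0 = fully shut, level, hard stop; grows as it opens; stop at 2.0 (leaning back from the post). Starts open past upright. Stays where left down to about 1.2; pushed further it falls, damped, and rests ajar at about 0.04 on the sprung bar. About 7 N down at its hole presses it fully shut; let go, it rises again
- lid_hinge (a point): Point on the hinge axis, mid-width: in the cassette frame at x = +65 mm, 59 mm above the table. The axis lies along the cassette's y
- lid_edge (a point): Middle of the frame's free edge, mid-thickness, 148 mm from the hinge axis. Frame 10 mm thick, 96 mm wide; from 112 to 148 mm from the axis it is a solid plate with the pin hole, the rest an open window with two cross bars (the front one presses on the bar over the front saddle; the blue fin comes up between them)
- lid_hole (a point): Centre of the mouth of the pin hole (12.5 mm diameter, through) on the frame's outer face, the top face when shut; 130 mm from the hinge axis. With the frame shut it is 64 mm above the table, over the base hole
- base_hole (a point): Centre of the mouth of the pin hole (12.5 mm diameter, vertical, through the post and open below to 16 mm above the table) on top of the front post, 50 mm above the table
- lock_pin: Loose pin, 0.06 kg, upright in the green holder at the start. Origin on its axis at the collar's underside; z up. Steel shaft 10 mm diameter, 36 mm long below the collar, chamfered tip; collar 26 mm diameter, 4 mm thick; red flat head 24 mm (its x) by 14 mm (its y), from 4 to 42 mm above the collar's underside. Any yaw is fine in the holes
- pin_tip (a point): Tip of the pin's shaft, 36 mm below the pin's origin on its axis
- pin_holder: Green block 64 x 64 x 40 mm, fixed to the table, with a 12.5 mm hole in its middle in which the pin stands, collar resting on top. Origin at the centre of its underside
- cup: Bystander: white open cup, rim radius 36 mm, 85 mm high; origin at the centre of its underside
- shaker: Bystander: amber glass shaker with a steel cap, radius 24 mm, 95 mm high; origin at the centre of its underside
- plate: Bystander: white plate, radius 75 mm, 18 mm high; origin at the centre of its underside

How it is judged (in metres and radians):
On the way, in this order (a step that is already met when the one before it is completed fails the run):
1. the blade bar lies flat in both saddles, let go, with the frame still open (horizontal distance between blade_bar and bar_seat below 0.01 m and z of blade_bar in the frame of bar_seat between -0.004 and 0.004 m and angle between the x axis of blade_bar and the x axis of cassette, either way round below 0.12 rad and angle between blade_bar's own z axis and vertical below 0.08 rad and contact force between the fingers and blade_bar below 0.2 N and value of joint lid above 0.5 rad), for 0.2 s.
2. the frame is down on the seated bar, the pin not yet in (value of joint lid below 0.08 rad and horizontal distance between pin_tip and base_hole above 0.02 m and horizontal distance between blade_bar and bar_seat below 0.01 m and z of blade_bar in the frame of bar_seat between -0.004 and 0.004 m and angle between the x axis of blade_bar and the x axis of cassette, either way round below 0.12 rad and angle between blade_bar's own z axis and vertical below 0.08 rad), for 0.2 s.
3. the pin passes through the frame's hole into the base's hole (horizontal distance between pin_tip and base_hole below 0.005 m and angle between lock_pin's own z axis and vertical below 0.12 rad and z of pin_tip in the frame of base_hole below -0.005 m and value of joint lid below 0.08 rad), for 0.1 s.
At the end, for the whole second after the job is handed in: Bar flat in both saddles (10 mm, 4 mm in height, 0.12 rad); pin upright (0.12 rad) through both holes, tip within 5 mm of the axis and 17 mm or more below the post top; frame shut (lid under 0.018 rad), the collar pressing it with 5 to 40 N, fingers still on the pin with over 3 N (horizontal distance between blade_bar and bar_seat below 0.01 m and z of blade_bar in the frame of bar_seat between -0.004 and 0.004 m and angle between the x axis of blade_bar and the x axis of cassette, either way round below 0.12 rad and angle between blade_bar's own z axis and vertical below 0.08 rad and horizontal distance between pin_tip and base_hole below 0.005 m and angle between lock_pin's own z axis and vertical below 0.12 rad and z of pin_tip in the frame of base_hole below -0.017 m and value of joint lid below 0.018 rad and contact force between lock_pin and lid between 5 and 40 N and contact force between the fingers and lock_pin above 3 N); the arm keeps its last pose, push and grip.
It fails at once if the cup was moved more than 30 mm (distance of cup from where it was at the start of the episode above 0.03 m).
It fails at once if the shaker was moved more than 30 mm (distance of shaker from where it was at the start of the episode above 0.03 m).
It fails at once if the plate was moved more than 30 mm (distance of plate from where it was at the start of the episode above 0.03 m).
It also fails if it takes over 72 s, if anything falls off the work surface, if the arm or the gripper's body presses on something with over 40 N, if the wrist force passes 120 N, or if a joint passes its speed limit or range.

## Working session

There is one attempt and no reset: what is moved stays moved. The work goes in short steps, Python scripts to look and compute and a shell command to move; the robot and the scene stay as the last step left them, time stands still between calls to the robot, and variables do not carry over. Pictures are saved under pics/ and viewed, and the job is handed in when it is done.

```bash
mkdir -p pics; ls; python3 - <<'E'
from rig import read_state, snapshot, nose_length
import cv2, numpy as np
print(read_state()); print(nose_length if not callable(nose_length) else nose_length())
import pickle
for n in ["scene","top","wrist"]:
    s=snapshot(n); pickle.dump(s,open(f"{n}0.pkl","wb"))
    cv2.imwrite(f"pics/{n}0.png",s["frame"][:,:,::-1])
    print(n,s["fx"],s["fy"],s["cx"],s["cy"],s["D"],s["rvec"],s["tvec"])
E
```

```text
pics
{'clock': 0.0, 'qpos': array([-1.29708292e+00,  8.79685861e-02,  1.37228386e+00, -1.70165064e-05,
        1.68361319e+00, -1.03085262e-01]), 'dq': array([ 0.00025565, -0.0022725 , -0.00123692,  0.00107204,  0.00034357,
        0.00032739]), 'tau': array([ 3.88679211e-05, -3.51858473e+01, -3.13278043e+01, -2.46454692e-04,
        1.06783464e-02,  1.51553735e-05]), 'eef_pos': array([ 202.24015945, -510.95967994,  247.11665244]), 'tcp_rot': array([ 9.82304820e-01,  1.87285741e-01, -1.05265416e-04, -1.13163496e-03]), 'contact_force': array([ 0.10824395, -0.04429137,  0.13144854]), 'moment': array([ 0.00478285, -0.0215391 , -0.07420041]), 'grip_width': 0.9997867753268215}
17.0
scene 385.12000292238645 385.12000292238645 252.68052723168802 191.95860859736757 [-0.1231275  0.         0.         0.         0.       ] [ 0.77732232  2.58378781 -1.10639853] [ 448.39214567 -217.9183547  1379.03345438]
top 382.15101345445964 382.15101345445964 251.59672073871303 190.36064178346606 [-0.04418104  0.          0.          0.          0.        ] [ 2.14764942 -2.18832693  0.09504401] [  98.79823558  553.64478731 1025.11239995]
wrist 274.05667753734303 274.05667753734303 254.23504834833346 193.77943346374227 [-0.0644573  0.         0.         0.         0.       ] [-2.39784522  1.63113775  0.23687604] [-547.83298613  -36.79547264  378.65195162]
```

View pics/scene0.png

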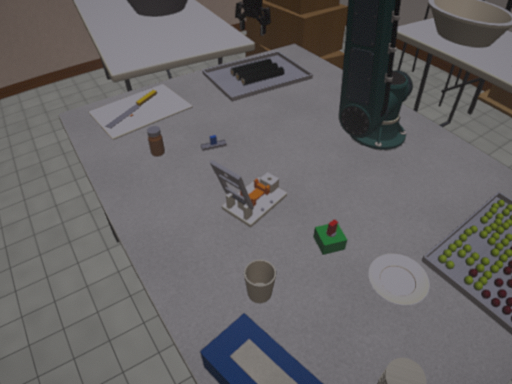

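View pics/top0.png

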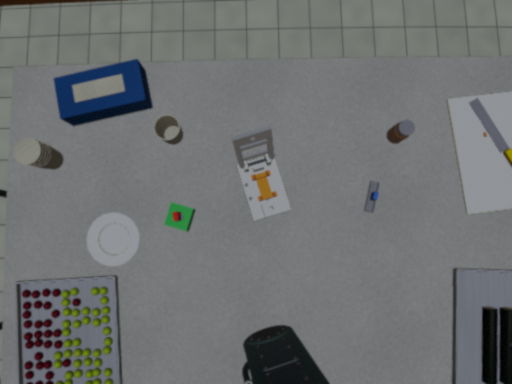

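View pics/wrist0.png

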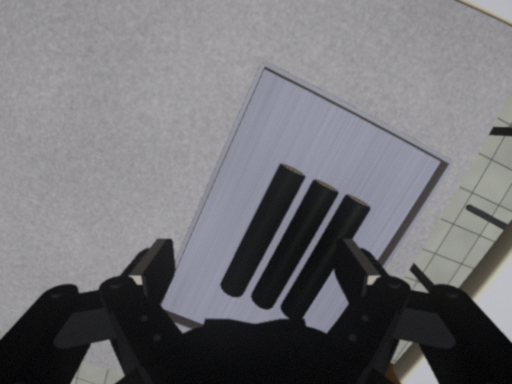

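```bash
cat > h.py <<'E'
import cv2, numpy as np, pickle
from scipy.spatial.transform import Rotation as R
from rig import read_state, snapshot
def K(s): return np.array([[s["fx"],0,s["cx"]],[0,s["fy"],s["cy"]],[0,0,1.]])
def ray(s,uv):
    uv=np.array(uv,float).reshape(-1,1,2)
    n=cv2.undistortPoints(uv,K(s),np.array(s["D"])).reshape(-1,2)
    Rm=cv2.Rodrigues(np.array(s["rvec"]))[0]; t=np.array(s["tvec"]).ravel()
    C=-Rm.T@t
    d=np.c_[n,np.ones(len(n))]@Rm
    return C,d
def onz(s,uv,z):
    C,d=ray(s,uv); return C+d*((z-C[2])/d[:,2])[:,None]
def proj(s,P):
    return cv2.projectPoints(np.array(P,float).reshape(-1,1,3),np.array(s["rvec"]),np.array(s["tvec"]),K(s),np.array(s["D"]))[0].reshape(-1,2)
def tri(obs):
    A=np.zeros((3,3));b=np.zeros(3)
    for s,uv in obs:
        C,d=ray(s,uv);d=d[0]/np.linalg.norm(d[0]);M=np.eye(3)-np.outer(d,d);A+=M;b+=M@C
    return np.linalg.solve(A,b)
def take(n,name):
    s=snapshot(n); pickle.dump(s,open(name+".pkl","wb")); cv2.imwrite(f"pics/{name}.png",s["frame"][:,:,::-1]); return s
def load(name): return pickle.load(open(name+".pkl","rb"))
def crop(s,name,x0,y0,x1,y1,k):
    im=cv2.resize(s["frame"][y0:y1,x0:x1,::-1],None,fx=k,fy=k,interpolation=cv2.INTER_CUBIC); cv2.imwrite(f"pics/{name}.png",im)
E
python3 - <<'E'
from h import *
t=load("top0"); s=load("scene0")
a=cv2.resize(t["frame"][115:235,225:305,::-1],None,fx=5,fy=5,interpolation=cv2.INTER_CUBIC)
b=cv2.resize(s["frame"][145:235,205:295,::-1],None,fx=4,fy=4,interpolation=cv2.INTER_CUBIC)
im=np.zeros((600,760,3),np.uint8); im[:600,:400]=a; im[:360,400:760]=b
c=cv2.resize(t["frame"][175:220,350:395,::-1],None,fx=5,fy=5,interpolation=cv2.INTER_CUBIC)
im[370:595,405:630]=c
cv2.imwrite("pics/c0.png",im)
hsv=cv2.cvtColor(t["frame"],cv2.COLOR_RGB2HSV)
def cc(lo,hi,box):
    m=cv2.inRange(hsv,lo,hi); z=np.zeros_like(m); x0,y0,x1,y1=box; z[y0:y1,x0:x1]=m[y0:y1,x0:x1]
    M=cv2.moments(z,True); return (M["m10"]/M["m00"],M["m01"]/M["m00"],M["m00"])
f=cc((100,100,40),(130,255,255),(350,170,395,220)); print("fin",f,onz(t,f[:2],35))
g=cc((45,100,40),(85,255,255),(150,190,210,240)); print("green",g,onz(t,g[:2],40))
o=cc((8,120,80),(22,255,255),(225,150,305,235)); print("orange",o,onz(t,o[:2],50))
r=cc((0,120,80),(5,255,255),(160,190,200,240)); print("red",r,onz(t,r[:2],75))
print("cup",onz(t,(169,130),85),"shaker",onz(t,(405,128),95),"plate",onz(t,(113,239),18))
E
```

```text
fin (374.3469387755102, 195.3469387755102, 49.0) [[ 534.4985048  -246.88824984   35.        ]]
green (179.3509513742072, 216.49048625792813, 473.0) [[486.75842555 285.44237148  40.        ]]
orange (263.4691358024691, 185.39506172839506, 324.0) [[566.01920583  55.97157052  50.        ]]
red (176.0, 216.0, 33.0) [[487.09824161 287.32624145  75.        ]]
cup [[715.01790044 304.29389511  85.        ]] shaker [[ 705.73013532 -318.26922608   95.        ]] plate [[428.2742219  474.94396497  18.        ]]
```

View pics/c0.png

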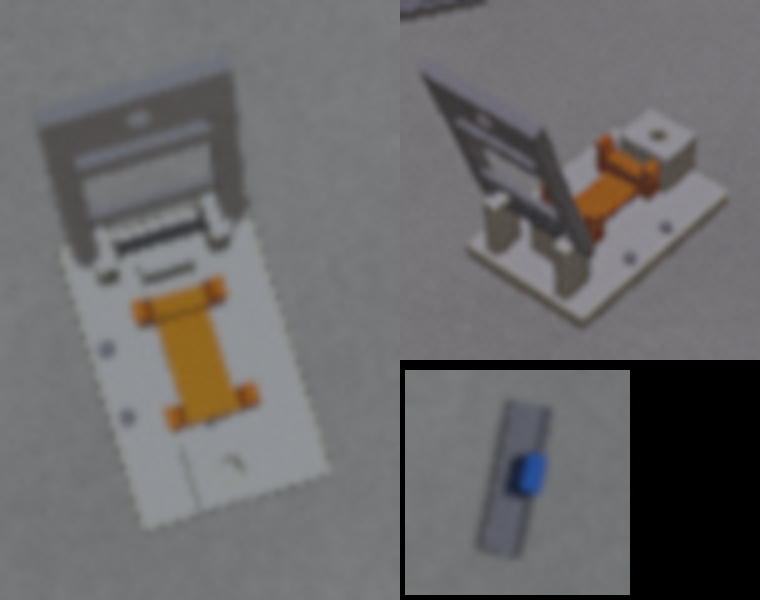

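```bash
cat >> h.py <<'E'
def pose():
    st=read_state(); return np.array(st["eef_pos"]),R.from_quat(st["tcp_rot"]),st
def want(p,yaw=None,Rt=None):
    """tool down with tool y axis (jaw) at world yaw (mod pi -> nearest); or Rt given"""
    p0,R0,st=pose()
    if Rt is None:
        c=[]
        for k in (0,1):
            a=yaw+k*np.pi
            y=np.array([np.cos(a),np.sin(a),0]);z=np.array([0,0,-1.]);x=np.cross(y,z)
            c.append(R.from_matrix(np.c_[x,y,z]))
        Rt=min(c,key=lambda q:(R0.inv()*q).magnitude())
    lin=R0.inv().apply(np.array(p)-p0); rv=np.degrees((R0.inv()*Rt).as_rotvec())
    print("linear",lin.round(1),"turn",rv.round(2),"n rows min",max(np.linalg.norm(lin)/62.5,np.linalg.norm(rv)/10.7).round(1))
    return Rt
E
python3 - <<'E'
from h import *
w=load("wrist0"); p,R0,st=pose()
C,d=ray(w,[(256,192)]); print("cam in tool",R0.inv().apply(C-p), "axis",R0.inv().apply(d[0]))
print(R0.as_matrix().round(3)); 
# bar corners in crop -> full
t=load("top0")
bar=np.array([(510,402),(551,408),(520,557),(478,550)],float); bar=(bar-[405,370])/5+[350,175]-0.4
P=onz(t,bar,12); print(P.round(1),P.mean(0)); d=(P[0]+P[1]-P[2]-P[3]); print("bar yaw",np.arctan2(d[1],d[0]),np.linalg.norm(d)/2)
base=np.array([(62,255),(258,218),(328,470),(146,528)],float)/5+[225,115]-0.4
Q=onz(t,base,16); print(Q.round(1),Q.mean(0)); d=Q[0]+Q[1]-Q[2]-Q[3]; print(np.arctan2(d[1],d[0]),np.linalg.norm(d)/2)
d=Q[0]-Q[1]+Q[3]-Q[2]; print(np.arctan2(d[1],d[0])-np.pi/2,np.linalg.norm(d)/2)
s=load("scene0")
hs=cv2.cvtColor(s["frame"],cv2.COLOR_RGB2HSV); m=cv2.inRange(hs,(100,100,40),(130,255,255)); m[:130]=0;m[150:]=0;m[:,:200]=0;m[:,230:]=0
M=cv2.moments(m,True);u=(M["m10"]/M["m00"],M["m01"]/M["m00"]);print(u,tri([(s,u),(t,(374.35,195.35))]))
E
```

```text
cam in tool [  69.81627879   -0.62657228 -124.51679811] axis [-0.27336264  0.00439556  0.96194448]
[[ 0.93   0.368 -0.   ]
 [ 0.368 -0.93   0.002]
 [ 0.    -0.002 -1.   ]]
[[ 576.8 -245.6   12. ]
 [ 573.  -268.5   12. ]
 [ 489.9 -247.    12. ]
 [ 494.3 -223.7   12. ]] [ 533.49406525 -246.18993483   12.        ]
bar yaw -0.25620846815227866 85.59532439650343
[[626.9 128.1  16. ]
 [645.8  17.8  16. ]
 [503.7 -17.5  16. ]
 [473.6  83.9  16. ]] [562.48540906  53.09160123  16.        ]
0.2627320514405106 152.9659634410805
0.22729346732986722 108.61119439711936
(212.88636363636363, 139.1590909090909) [ 534.66808191 -248.35002999   29.80709425]
```

```bash
python3 - <<'E'
from h import *
want([533,-247,180],-0.256+np.pi/2)
E
```

```text
linear [ 404.7 -123.8   67.7] turn [-1.000e-01  2.000e-02  3.625e+01] n rows min 6.9
```

```bash
python3 -m crank '[{"linear":[58,-18,8],"turn":[0,0,5],"grip":0},{"linear":[116,-36,18],"turn":[0,0,10],"grip":0},{"linear":[174,-54,28],"turn":[0,0,15],"grip":0},{"linear":[232,-72,38],"turn":[0,0,20],"grip":0},{"linear":[290,-90,48],"turn":[0,0,25],"grip":0},{"linear":[348,-107,58],"turn":[0,0,31],"grip":0},{"linear":[404.7,-123.8,67.7],"turn":[0,0,36.25],"grip":0},{"linear":[404.7,-123.8,67.7],"turn":[0,0,36.25],"grip":0}]' 40
python3 - <<'E'
from h import *
s=take("wrist","w1"); p,Rr,st=pose(); print(st)
E
```

```text
clock: 1.15
eef_pos: [534.8, -243.4, 177.8]
tcp_rot: [0.992, -0.125, -0.002, -0.002]
contact_force: [0.6, 0.3, -1.1]
grip_width: 1.001
{'clock': 1.2, 'qpos': array([-5.27826468e-01,  1.95288141e-01,  1.38757058e+00,  8.09870312e-04,
        1.56268404e+00,  1.29474156e+00]), 'dq': array([-0.0541867 , -0.0268218 ,  0.00311382, -0.01754429,  0.00417961,
       -0.008227  ]), 'tau': array([ 1.42979253e+00, -3.87482607e+01, -3.07669902e+01,  2.21178448e-01,
       -3.57470324e-02,  7.48337014e-02]), 'eef_pos': array([ 533.55082491, -245.25558327,  178.54650786]), 'tcp_rot': array([ 0.99208431, -0.12555742, -0.00165924, -0.00114529]), 'contact_force': array([-0.93139328, -1.1229306 ,  0.64526736]), 'moment': array([-0.02064353,  0.05394346, -0.0065647 ]), 'grip_width': 0.9990671081867842}
```

View pics/w1.png

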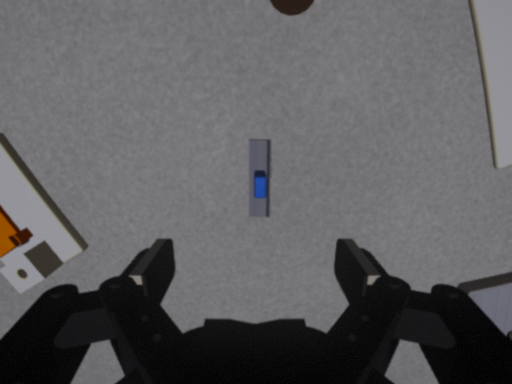

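```bash
python3 - <<'E'
from h import *
s=load("w1"); f=s["frame"]; hsv=cv2.cvtColor(f,cv2.COLOR_RGB2HSV)
m=cv2.inRange(hsv,(100,130,40),(130,255,255)); m[:130]=0;m[230:]=0
ys,xs=np.nonzero(m); print("fin box",xs.min(),xs.max(),ys.min(),ys.max())
print("fin top corners z44",onz(s,[(260.5,(182))],44))
crop(s,"w1c",230,125,290,225,6)
E
```

```text
fin box 254 266 173 197
fin top corners z44 [[ 538.83934752 -250.03094916   44.        ]]
```

View pics/w1c.png

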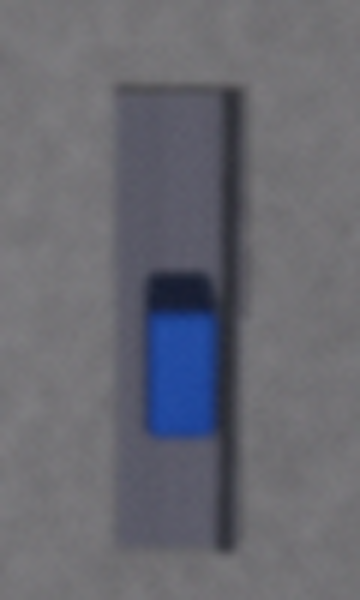

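```bash
python3 - <<'E'
from h import *
s=load("w1")
g=lambda q:np.array(q,float)/6+[230,125]-0.42
b=g([(116,90),(221,90),(218,549),(115,549)]); P=onz(s,b,12); print(P.round(1),P.mean(0).round(1))
d=P[0]+P[1]-P[2]-P[3]; print(np.arctan2(d[1],d[0]),np.linalg.norm(d)/2)
f=g([(149,312),(214,312),(216,437),(147,437)]); Q=onz(s,f,44); print(Q.round(1),Q.mean(0).round(1))
d=Q[0]+Q[1]-Q[2]-Q[3]; print(np.arctan2(d[1],d[0]),np.linalg.norm(d)/2)
p,Rr,st=pose(); print(p)
E
```

```text
[[ 578.3 -248.    12. ]
 [ 573.8 -265.7   12. ]
 [ 490.9 -245.    12. ]
 [ 495.7 -226.1   12. ]] [ 534.6 -246.2   12. ]
-0.25196624051906774 85.44800139150443
[[ 545.5 -245.6   44. ]
 [ 542.9 -255.8   44. ]
 [ 522.4 -251.1   44. ]
 [ 525.2 -240.1   44. ]] [ 534.  -248.2   44. ]
-0.24527845273717822 21.04677215241644
[ 533.55082491 -245.25558327  178.54650786]
```

```bash
python3 - <<'E'
from h import *
want([534,-248,34],-0.249+np.pi/2)
E
```

```text
linear [  1.6   2.8 144.5] turn [-0.11  0.2  -0.16] n rows min 2.3
```

```bash
python3 -m crank '[{"linear":[1.6,2.8,50],"turn":[0,0,0],"grip":0},{"linear":[1.6,2.8,100],"turn":[0,0.2,0],"grip":0},{"linear":[1.6,2.8,125],"turn":[0,0.2,0],"grip":0},{"linear":[1.6,2.8,144],"turn":[0,0.2,0],"grip":0},{"linear":[1.6,2.8,144.5],"turn":[0,0.2,0],"grip":0},{"linear":[1.6,2.8,144.5],"turn":[0,0.2,0],"grip":0.5},{"linear":[1.6,2.8,144.5],"turn":[0,0.2,0],"grip":1},{"linear":[1.6,2.8,144.5],"turn":[0,0.2,0],"grip":1},{"linear":[1.6,2.8,144.5],"turn":[0,0.2,0],"grip":1},{"linear":[1.6,2.8,144.5],"turn":[0,0.2,0],"grip":1}]' 45
python3 - <<'E'
from h import *
p,Rr,st=pose(); print(p,st["grip_width"],st["contact_force"]); take("wrist","w2")
E
```

```text
clock: 2.45
eef_pos: [534.3, -248.2, 34.7]
tcp_rot: [0.992, -0.126, 0.001, -0.001]
contact_force: [-1.0, -0.3, 2.2]
grip_width: 0.129
[ 534.29500221 -248.19370766   34.65193814] 0.12928410990379627 [-1.02085533 -0.29483922  2.16713991]
```

View pics/w2.png

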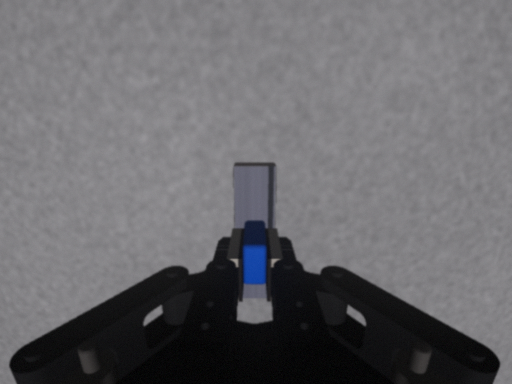

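```bash
python3 - <<'E'
from h import *
want([490,34,220],0.25+np.pi/2)
E
```

```text
linear [-113.  -262.5 -185.1] turn [ -0.07  -0.07 -28.74] n rows min 5.4
```

```bash
python3 -m crank '[{"linear":[0,0,-40],"turn":[0,0,0],"grip":1},{"linear":[0,0,-90],"turn":[0,0,0],"grip":1},{"linear":[-15,-35,-130],"turn":[0,0,-4],"grip":1},{"linear":[-35,-80,-165],"turn":[0,0,-9],"grip":1},{"linear":[-55,-130,-180],"turn":[0,0,-14],"grip":1},{"linear":[-76,-180,-185],"turn":[0,0,-19],"grip":1},{"linear":[-96,-225,-185],"turn":[0,0,-24],"grip":1},{"linear":[-113,-262.5,-185],"turn":[0,0,-28.7],"grip":1},{"linear":[-113,-262.5,-185],"turn":[0,0,-28.7],"grip":1},{"linear":[-113,-262.5,-185],"turn":[0,0,-28.7],"grip":1}]'
python3 - <<'E'
from h import *
p,Rr,st=pose(); print(p,st["grip_width"],st["contact_force"]); take("wrist","w3");take("top","t3")
E
```

```text
clock: 3.75
eef_pos: [489.8, 33.7, 219.4]
tcp_rot: [0.992, 0.124, 0.0, -0.0]
contact_force: [-0.5, -0.2, -1.9]
grip_width: 0.132
[489.79406419  33.73859692 219.390732  ] 0.13154656534963086 [-0.45756432 -0.18555114 -1.93784722]
```

View pics/w3.png

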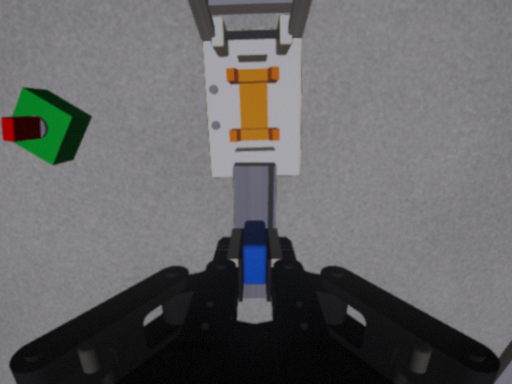

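```bash
python3 - <<'E'
from h import *
crop(load("w3"),"w3c",190,0,320,190,3)
crop(load("w3"),"w3d",200,55,310,185,4.5)
E
```

```text
(no output)
```

View pics/w3d.png

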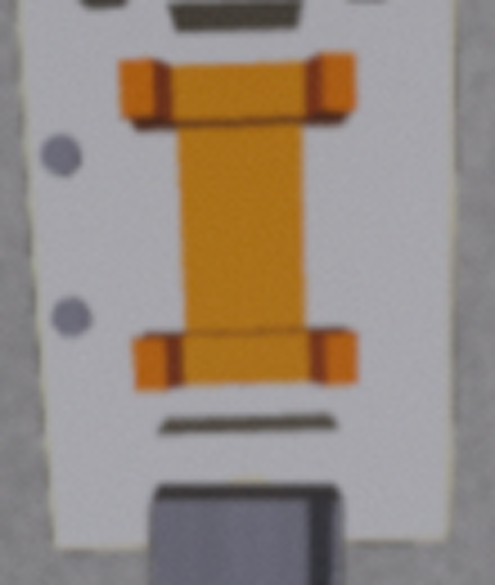

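```bash
python3 - <<'E'
from h import *
s=load("w3"); print("cam",ray(s,[(256,192)])[0])
g=lambda q:np.array(q,float)/4.5+[200,55]-0.4
far=g([(121,61),(355,54),(356,114),(126,120)]); near=g([(135,338),(356,331),(356,385),(137,390)])
F=onz(s,far,57);N=onz(s,near,57)
print(F.round(1),N.round(1)); f=F.mean(0);n=N.mean(0); print("far",f,"near",n,"mid",(f+n)/2,"yaw",np.arctan2(*(f-n)[[1,0]]),np.linalg.norm(f-n))
B=onz(s,g([(30,150),(56,548),(447,540),(456,150)]),16); print(B.round(1)); 
for a,b in((1,0),(2,3)): print(np.arctan2(*(B[b]-B[a])[[1,0]]))
fe=(B[1]+B[2])/2; print("front mid",fe, "width",np.linalg.norm(B[1]-B[2]), "yaw",np.arctan2(*(B[1]-B[2])[[1,0]])-np.pi/2)
y=.25; print("centre from front", fe[:2]+83*np.array([np.cos(y),np.sin(y)]))
E
```

```text
cam [557.22882762  51.31640662 344.07577853]
[[593.2  88.9  57. ]
 [607.   40.1  57. ]
 [595.1  36.6  57. ]
 [581.6  85.1  57. ]] [[536.2  72.6  57. ]
 [550.1  24.2  57. ]
 [538.4  20.9  57. ]
 [524.9  69.5  57. ]]
far [594.18930806  62.65518681  57.        ] near [537.40209518  46.81977504  57.        ] mid [565.79570162  54.73748093  57.        ] yaw 0.27194685056412893 58.95377692407019
[[572.3 111.8  16. ]
 [473.4  84.1  16. ]
 [501.7 -18.6  16. ]
 [598.6   7.8  16. ]]
0.27330011704486096
0.26612040061219244
front mid [487.51576901  32.75826176  16.        ] width 106.48725014621841 yaw 0.2692852969236388
centre from front [567.93550001  53.29279038]
```

View pics/w3c.png

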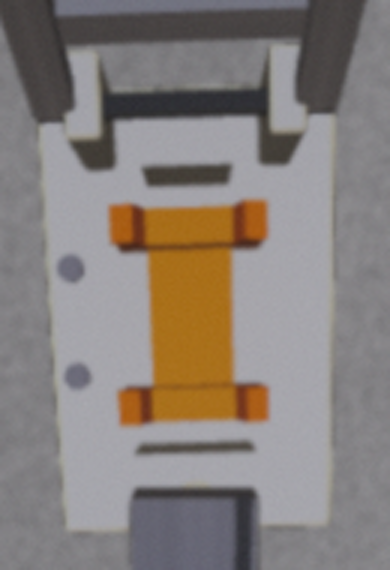

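```bash
python3 - <<'E'
from h import *
s=load("w3"); p=np.array([489.79,33.74,219.39])
R0=R.from_quat([0.992,0.124,0,0]); 
crop(s,"w3e",215,155,300,300,4)
g=lambda q:np.array(q,float)/4.5+[200,55]-0.4
P=onz(s,g([(150,498),(341,493)]),196.7); T=R0.inv().apply(P-p); print(T)
# same from w2
E
```

```text
[[ 42.96629938 -12.31688006  22.69      ]
 [ 43.56721128  10.76858508  22.69      ]]
```

View pics/w3e.png

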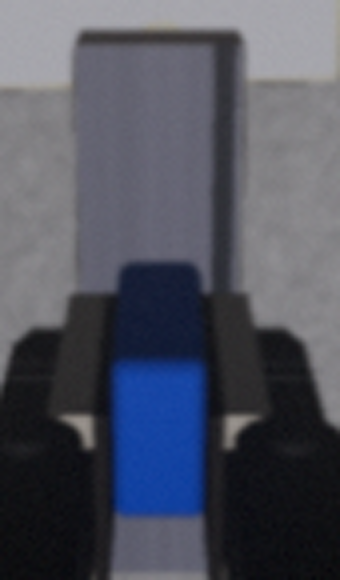

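```bash
python3 - <<'E'
from h import *
t=load("top0"); s=load("scene0")
P=tri([(t,(251.5,133.3)),(s,(225.4,170.4))]); print(P,[proj(q,P) for q in (t,s)])
y=.27;c=np.array([566,54.5]); d=P[:2]-c; print("cass x",d@[np.cos(y),np.sin(y)],"y",d@[-np.sin(y),np.cos(y)])
print(read_state()["qpos"])
want([566,54.5,130],0.27+np.pi/2)
want([566,54.5,80.5],0.27+np.pi/2)
E
```

```text
[673.25635404  85.46085063 193.8469952 ] [array([[251.25881682, 133.63989516]]), array([[225.00192794, 170.32349341]])]
cass x 111.62878464902137 y 1.230525357420749
[-4.87224375e-02 -3.72476140e-02  1.55484367e+00  8.30858515e-04
  1.62356907e+00  1.27452747e+00]
linear [78.8 -2.1 89.6] turn [-0.04 -0.04 -1.28] n rows min 1.9
linear [ 78.8  -2.1 139.1] turn [-0.04 -0.04 -1.28] n rows min 2.6
```

```bash
python3 -m crank '[{"linear":[30,-1,30],"turn":[0,0,-0.6],"grip":1},{"linear":[60,-2,60],"turn":[0,0,-1.2],"grip":1},{"linear":[78.8,-2.1,89.6],"turn":[0,0,-1.28],"grip":1},{"linear":[78.8,-2.1,89.6],"turn":[0,0,-1.28],"grip":1},{"linear":[78.8,-2.1,89.6],"turn":[0,0,-1.28],"grip":1}]'
python3 - <<'E'
from h import *
s=take("wrist","w4")
want([566,54.5,82],0.27+np.pi/2)
crop(s,"w4c",180,60,330,300,2.4)
print(pose()[0])
E
```

```text
clock: 4.47
eef_pos: [566.2, 53.5, 130.6]
tcp_rot: [0.991, 0.134, 0.0, -0.0]
contact_force: [-0.3, 0.5, -1.4]
grip_width: 0.131
linear [-0.3 -0.9 49.5] turn [ 0.01 -0.15 -0.07] n rows min 0.8
[566.41376697  53.68521059 131.46418457]
```

View pics/w4c.png

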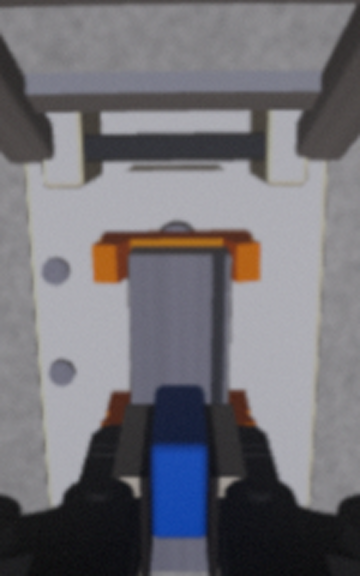

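```bash
python3 -m crank '[{"linear":[-0.3,-0.9,25],"turn":[0,-0.1,0],"grip":1},{"linear":[-0.3,-0.9,42],"turn":[0,-0.1,0],"grip":1},{"linear":[-0.3,-0.9,48],"turn":[0,-0.1,0],"grip":1},{"linear":[-0.3,-0.9,50],"turn":[0,-0.1,0],"grip":1},{"linear":[-0.3,-0.9,50.5],"turn":[0,-0.1,0],"grip":1}]'
python3 - <<'E'
from h import *
s=take("wrist","w5")
want([566,54.5,80.6],0.27+np.pi/2)
crop(s,"w5c",180,60,330,300,2.4); print(pose()[0],read_state()["contact_force"])
E
```

```text
clock: 5.15
eef_pos: [566.5, 54.5, 81.7]
tcp_rot: [0.991, 0.134, 0.001, 0.0]
contact_force: [1.4, -1.0, -2.3]
grip_width: 0.132
linear [-0.5 -0.1  1.1] turn [ 0.02 -0.12 -0.07] n rows min 0.0
[566.4731542   54.51856162  81.66720257] [-0.23652528 -0.67500175 -1.03872204]
```

View pics/w5c.png

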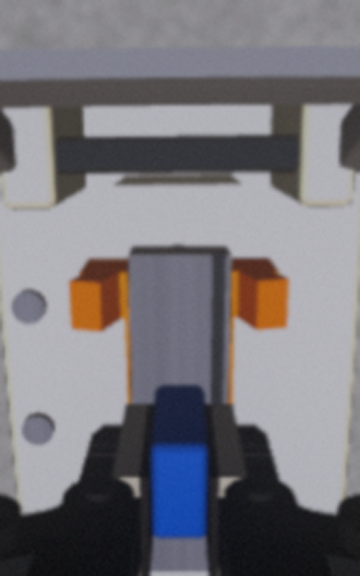

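```bash
python3 -m crank '[{"linear":[-0.5,0,1.0],"turn":[0,-0.1,0],"grip":1},{"linear":[-0.5,0,1.6],"turn":[0,-0.1,0],"grip":1},{"linear":[-0.5,0,1.6],"turn":[0,-0.1,0],"grip":1}]'
python3 -c "
from h import *
print(pose()[0],read_state()['contact_force'])"
```

```text
clock: 5.58
eef_pos: [566.4, 54.4, 80.7]
tcp_rot: [0.991, 0.134, 0.001, 0.0]
contact_force: [-0.5, -0.2, 0.5]
grip_width: 0.13
[566.36370013  54.3995039   80.66149015] [-0.52351954 -0.18149344  0.52851668]
```

```bash
python3 -m crank '[{"linear":[0,0,0],"turn":[0,0,0],"grip":0.7},{"linear":[0,0,0],"turn":[0,0,0],"grip":0.4},{"linear":[0,0,0],"turn":[0,0,0],"grip":0.3},{"linear":[0,0,0],"turn":[0,0,0],"grip":0.3},{"linear":[0,0,0],"turn":[0,0,0],"grip":0.3}]'
python3 - <<'E'
from h import *
s=take("wrist","w6")
crop(s,"w6c",180,60,330,300,2.4); print(pose()[0],read_state()["contact_force"])
E
```

```text
clock: 6.2
eef_pos: [566.3, 54.4, 80.6]
tcp_rot: [0.991, 0.134, 0.001, 0.0]
contact_force: [-0.1, -0.6, 0.4]
grip_width: 0.697
[566.35015216  54.38995757  80.63737332] [ 0.36758634 -0.89241592 -0.90127411]
```

View pics/w6c.png

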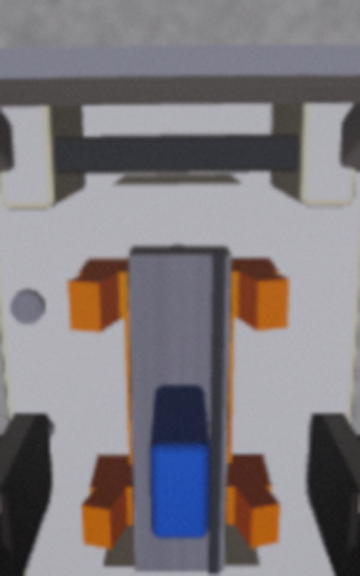

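```bash
cat >> h.py <<'E'
CY=0.27; CC=np.array([566,54.5])
def cw(x,y,z): return np.array([CC[0]+x*np.cos(CY)-y*np.sin(CY),CC[1]+x*np.sin(CY)+y*np.cos(CY),z])
def wc(P): d=np.array(P)[:2]-CC; return np.array([d@[np.cos(CY),np.sin(CY)],d@[-np.sin(CY),np.cos(CY)],P[2]])
E
python3 -m crank '[{"linear":[0,0,-30],"turn":[0,0,0],"grip":0.3},{"linear":[0,0,-80],"turn":[0,0,0],"grip":0.3},{"linear":[0,0,-130],"turn":[0,0,0],"grip":0.6},{"linear":[0,0,-180],"turn":[0,0,0],"grip":1},{"linear":[0,0,-185],"turn":[0,0,0],"grip":1},{"linear":[0,0,-185],"turn":[0,0,0],"grip":1}]'
python3 - <<'E'
from h import *
s=take("wrist","w7"); take("top","t7"); take("scene","s7")
print(pose()[0],read_state()["contact_force"])
want(cw(155,0,265),CY+np.pi/2); want(cw(155,0,192),CY+np.pi/2)
E
```

```text
clock: 7.0
eef_pos: [566.0, 54.5, 265.5]
tcp_rot: [0.991, 0.134, 0.001, 0.0]
contact_force: [-0.0, -0.3, -0.8]
grip_width: -0.001
[565.23699689  54.42474464 263.03502833] [ 0.54311577 -0.45412821 -0.63681136]
linear [ 1.557e+02 -1.000e-01 -2.400e+00] turn [-0.03  0.18 -0.07] n rows min 2.5
linear [156.   -0.   70.6] turn [-0.03  0.18 -0.07] n rows min 2.7
```

View pics/w7.png

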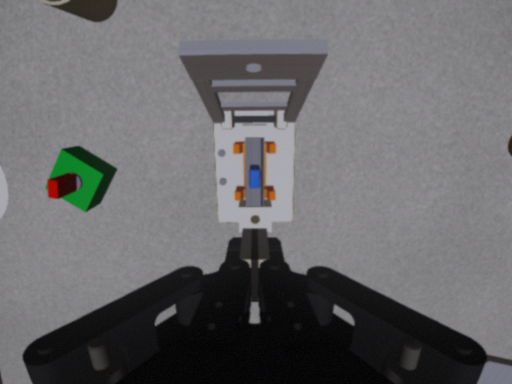

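```bash
python3 - <<'E'
from h import *
s=load("w7")
im=cv2.resize(s["frame"][110:230,195:315,::-1],None,fx=4.8,fy=4.8,interpolation=cv2.INTER_CUBIC); cv2.imwrite("pics/w7c.png",im)
im=cv2.resize(s["frame"][135:225,35:125,::-1],None,fx=6,fy=6,interpolation=cv2.INTER_CUBIC); cv2.imwrite("pics/w7d.png",im)
P=onz(s,[(181,47),(328,46)],0)
# lid edge top: find z so width=96
for z in (185,190,195,200):
    P=onz(s,[(179.5,46),(328.5,46)],z); print(z,np.linalg.norm(P[0]-P[1]),wc(P.mean(0)))
E
```

```text
185 102.70583465865019 [116.16392309   0.63320106 185.        ]
190 100.20459298680646 [115.02989312   0.62862523 190.        ]
195 97.70335131496276 [113.89586315   0.62404941 195.        ]
200 95.20210964311903 [112.76183317   0.61947359 200.        ]
```

View pics/w7c.png

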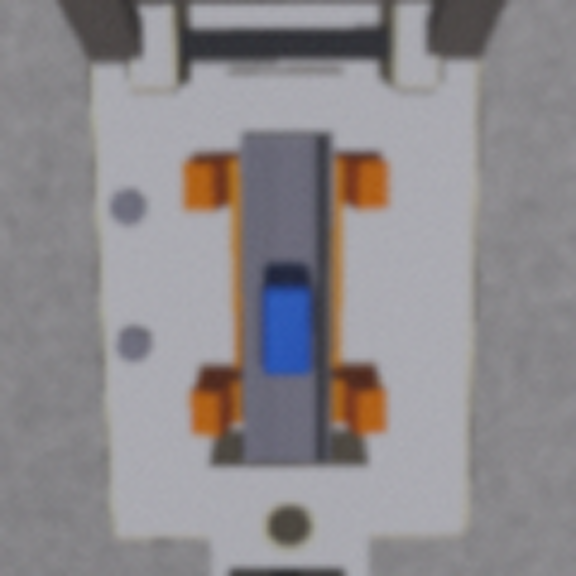

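View pics/w7d.png

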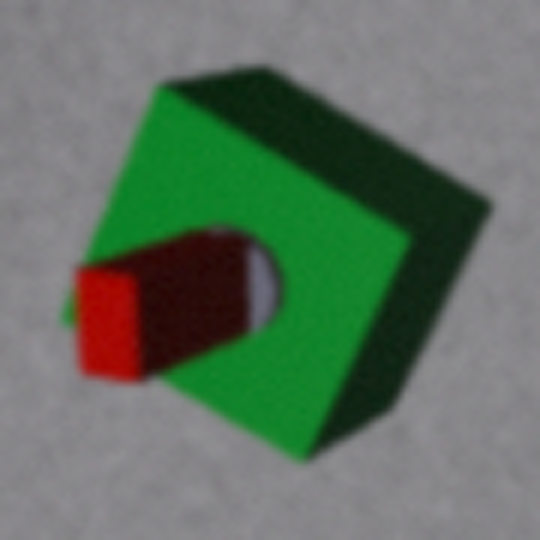

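```bash
python3 - <<'E'
from h import *
s=load("w7")
H=onz(s,np.array([(289,526)])/4.8+[195,110]-.4,50)[0]; print("hole",H,wc(H),"expected",cw(-65,0,50))
b=onz(s,np.array([(243,132),(333,132),(331,463),(243,463)])/4.8+[195,110]-.4,58); print(wc(b.mean(0)),np.linalg.norm(b[0]-b[3]),np.arctan2(*(b[0]+b[1]-b[2]-b[3])[[1,0]])-CY)
f=onz(s,np.array([(264,284),(310,284),(312,374),(262,374)])/4.8+[195,110]-.4,90); print("fin",wc(f.mean(0)))
r=np.array([(79,270),(134,267),(145,381),(87,377)])/6+[35,135]-.4; Pp=onz(s,r,82); print(Pp.round(1),Pp.mean(0)); d=Pp[0]+Pp[1]-Pp[2]-Pp[3]; print("head x dir",np.arctan2(d[1],d[0]),np.linalg.norm(d)/2); d=Pp[0]-Pp[1]-Pp[2]+Pp[3];print("thick",np.linalg.norm(d)/2,np.arctan2(d[1],d[0]))
g=np.array([(162,85),(412,238),(305,460),(65,320)])/6+[35,135]-.4; G=onz(s,g,40); print(G.round(1),G.mean(0),(G[0]+G[2])/2)
E
```

```text
hole [504.10097008  37.59251344  50.        ] [-64.16624173   0.2154737   50.        ] expected [503.35489174  37.16245662  50.        ]
[ 0.37019858  0.50010995 58.        ] 86.83419822884008 -0.005107101860284513
fin [ 0.75784383  0.62137425 90.        ]
[[498.2 294.   82. ]
 [501.9 282.6  82. ]
 [478.3 278.7  82. ]
 [475.8 291.1  82. ]] [488.56729124 286.57342057  82.        ]
head x dir 0.14816165477726434 23.25399970384489
thick 12.342225053966349 1.8269981175624952
[[527.4 307.7  40. ]
 [507.9 247.9  40. ]
 [448.3 267.   40. ]
 [466.9 326.8  40. ]] [487.63392995 287.33384403  40.        ] [487.85669077 287.35140284  40.        ]
```

```bash
python3 -m crank '[{"linear":[50,0,-2],"turn":[0,0.1,0],"grip":1},{"linear":[100,0,-2],"turn":[0,0.1,0],"grip":1},{"linear":[150,0,-2],"turn":[0,0.2,0],"grip":1},{"linear":[156,0,-2],"turn":[0,0.2,0],"grip":1},{"linear":[156,0,25],"turn":[0,0.2,0],"grip":1},{"linear":[156,0,60],"turn":[0,0.2,0],"grip":1},{"linear":[156,0,70],"turn":[0,0.2,0],"grip":1},{"linear":[156,0,70],"turn":[0,0.2,0],"grip":1}]'
python3 - <<'E'
from h import *
s=take("wrist","w8"); q=take("scene","s8")
p=pose()[0]; print(wc(p),read_state()["contact_force"])
crop(q,"s8c",195,60,315,230,3.4)
want(cw(80,0,192),CY+np.pi/2);want(cw(10,0,192),CY+np.pi/2)
E
```

```text
clock: 8.15
eef_pos: [714.5, 95.6, 191.8]
tcp_rot: [0.991, 0.134, -0.001, -0.0]
contact_force: [-0.3, 0.7, 0.2]
grip_width: 0.003
[ 1.55314534e+02 -1.73959660e-01  1.94606000e+02] [ 0.33243297 -0.47231502  0.56752114]
linear [-75.3  -0.1   2.4] turn [ 0.   -0.17 -0.08] n rows min 1.2
linear [-145.3    0.     2.2] turn [ 0.   -0.17 -0.08] n rows min 2.3
```

View pics/s8c.png

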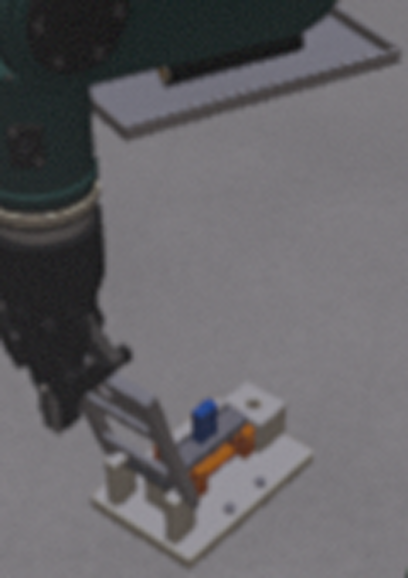

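```bash
python3 -m crank '[{"linear":[-15,0,1],"turn":[0,0,0],"grip":1},{"linear":[-27,0,2],"turn":[0,0,0],"grip":1},{"linear":[-37,0,2],"turn":[0,0,0],"grip":1},{"linear":[-47,0,2],"turn":[0,0,0],"grip":1},{"linear":[-57,0,2],"turn":[0,0,0],"grip":1},{"linear":[-67,0,2],"turn":[0,0,0],"grip":1},{"linear":[-77,0,2],"turn":[0,0,0],"grip":1},{"linear":[-87,0,2],"turn":[0,0,0],"grip":1},{"linear":[-95,0,2],"turn":[0,0,0],"grip":1}]'
python3 - <<'E'
from h import *
s=take("scene","s9")
p=pose()[0]; print(wc(p),read_state()["contact_force"])
crop(s,"s9c",195,60,315,230,3.4)
E
```

```text
clock: 9.38
eef_pos: [623.4, 70.4, 192.1]
tcp_rot: [0.991, 0.134, 0.001, -0.0]
contact_force: [0.1, -0.1, -0.0]
grip_width: 0.002
[5.87769133e+01 9.13283698e-03 1.92248365e+02] [-1.16802634  0.19362545  0.1617793 ]
```

View pics/s9c.png

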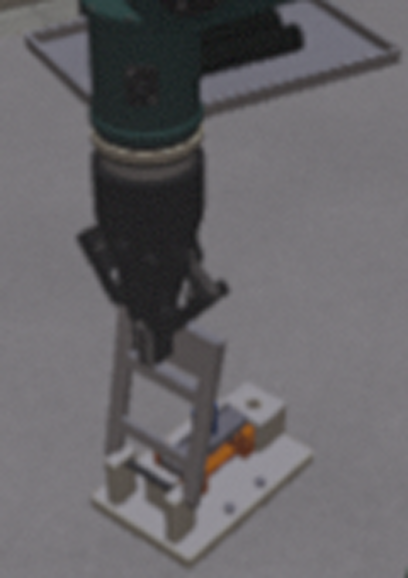

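Lid is now slightly past upright, pushed by the fingertips from behind. Continuing.

```bash
python3 -m crank '[{"linear":[-8,0,0],"turn":[0,0,0],"grip":1},{"linear":[-16,0,0],"turn":[0,0,0],"grip":1},{"linear":[-24,0,0],"turn":[0,0,0],"grip":1},{"linear":[-32,0,0],"turn":[0,0,0],"grip":1},{"linear":[-38,0,0],"turn":[0,0,0],"grip":1},{"linear":[-42,0,0],"turn":[0,0,0],"grip":1},{"linear":[-42,0,0],"turn":[0,0,0],"grip":1},{"linear":[-42,0,0],"turn":[0,0,0],"grip":1}]'
python3 - <<'E'
from h import *
s=take("scene","s10")
p=pose()[0]; print(wc(p),read_state()["contact_force"])
crop(s,"s10c",195,60,315,230,3.4)
E
```

```text
clock: 10.42
eef_pos: [582.3, 59.1, 192.2]
tcp_rot: [0.991, 0.134, 0.001, -0.0]
contact_force: [-0.0, -0.6, 0.0]
grip_width: 0.001
[1.69474624e+01 5.06663038e-02 1.92159710e+02] [-0.12073872  0.35527145  0.48412711]
```

View pics/s10c.png

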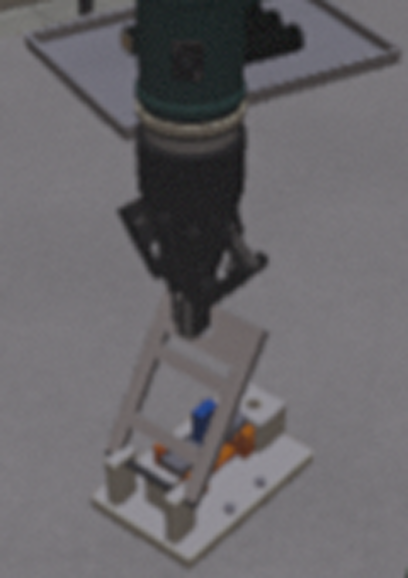

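```bash
python3 -m crank '[{"linear":[0,0,0],"turn":[0,0,0],"grip":1},{"linear":[0,0,0],"turn":[0,0,0],"grip":1},{"linear":[0,0,0],"turn":[0,0,0],"grip":1},{"linear":[0,0,0],"turn":[0,0,0],"grip":1}]'
python3 - <<'E'
from h import *
s=take("scene","s11")
crop(s,"s11c",195,60,315,230,3.4)
E
```

```text
clock: 10.98
eef_pos: [582.3, 59.1, 192.2]
tcp_rot: [0.991, 0.134, 0.001, -0.0]
contact_force: [0.2, -0.0, 0.1]
grip_width: 0.003
```

View pics/s11c.png

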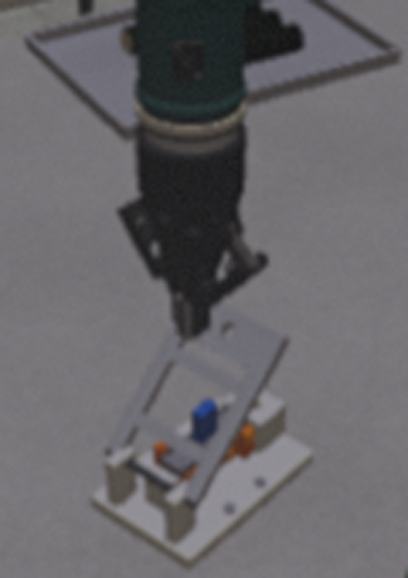

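```bash
python3 - <<'E'
from h import *
want([470,283,200],0.2+np.pi/2)
E
```

```text
linear [ -48.9 -245.7   -7.9] turn [-0.01 -0.09  3.93] n rows min 4.0
```

```bash
python3 -m crank '[{"linear":[0,-20,-20],"turn":[0,0,0],"grip":1},{"linear":[-10,-70,-25],"turn":[0,0,1],"grip":0.8},{"linear":[-22,-125,-20],"turn":[0,0,2],"grip":0.5},{"linear":[-36,-180,-10],"turn":[0,0,3],"grip":0.3},{"linear":[-46,-230,-8],"turn":[0,0,4],"grip":0.2},{"linear":[-49,-245.7,-8],"turn":[0,0,4],"grip":0.1},{"linear":[-49,-245.7,-8],"turn":[0,0,4],"grip":0.1},{"linear":[-49,-245.7,-8],"turn":[0,0,4],"grip":0.1}]'
python3 - <<'E'
from h import *
s=take("wrist","w12"); take("scene","s12"); take("top","t12"); crop(load("s12"),"s12c",195,120,315,230,3.4)
print(pose()[0])
E
```

```text
clock: 12.02
eef_pos: [470.7, 281.9, 200.2]
tcp_rot: [0.995, 0.099, 0.001, 0.0]
contact_force: [-0.6, -0.4, -0.1]
grip_width: 0.901
[470.70574457 281.77477551 200.12288058]
```

View pics/w12.png

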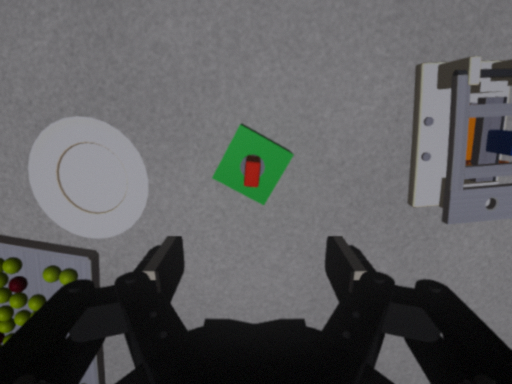

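View pics/s12c.png

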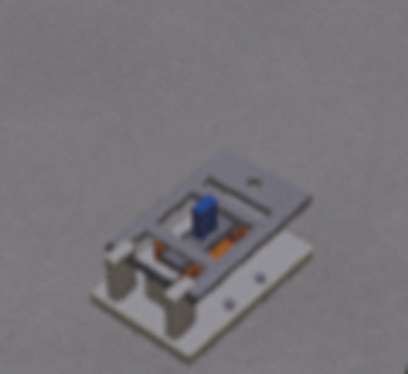

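```bash
python3 - <<'E'
from h import *
s=load("w12"); crop(s,"w12c",205,115,300,215,6)
E
```

```text
(no output)
```

View pics/w12c.png

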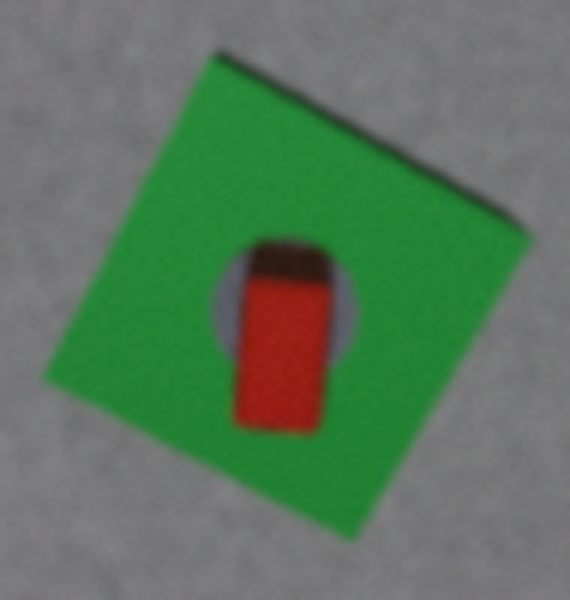

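```bash
python3 - <<'E'
from h import *
s=load("w12")
g=lambda q:np.array(q,float)/6+[205,115]-0.42
P=onz(s,g([(245,280),(332,283),(322,433),(234,428)]),82); print(P.round(1),P.mean(0)); d=P[0]+P[1]-P[2]-P[3]; print(np.arctan2(d[1],d[0]),np.linalg.norm(d)/2)
G=onz(s,g([(214,58),(530,238),(355,540),(45,377)]),40); print(G.mean(0))
print("collar",onz(s,g([(286,311)]),44))
want([488,286.7,62],0.14+np.pi/2)
E
```

```text
[[497.9 296.1  82. ]
 [499.9 283.3  82. ]
 [477.  280.2  82. ]
 [475.2 293.5  82. ]] [487.49074429 288.27776999  82.        ]
0.12488702926481407 22.98546982810795
[487.30641674 288.14910116  40.        ]
collar [[487.53332156 288.15453523  44.        ]]
linear [ 17.7  -1.5 138.2] turn [ 0.   -0.1   3.24] n rows min 2.2
```

```bash
python3 - <<'E'
from h import *
want([487.5,288.1,65],0.13+np.pi/2)
E
python3 -m crank '[{"linear":[17.3,-2.9,50],"turn":[0,-0.1,2],"grip":0.1},{"linear":[17.3,-2.9,95],"turn":[0,-0.1,3.8],"grip":0.1},{"linear":[17.3,-2.9,105],"turn":[0,-0.1,3.8],"grip":0.1},{"linear":[17.3,-2.9,105],"turn":[0,-0.1,3.8],"grip":0.1}]' 80
python3 - <<'E'
from h import *
s=take("wrist","w13"); take("scene","s13");crop(load("s13"),"s13c",195,120,315,230,3.4)
want([487.5,288.1,65],0.13+np.pi/2)
E
```

```text
linear [ 17.5  -2.9 135.2] turn [ 0.   -0.1   3.81] n rows min 2.2
clock: 12.68
eef_pos: [487.6, 287.6, 95.4]
tcp_rot: [0.998, 0.065, -0.0, 0.0]
contact_force: [0.3, 1.0, 0.1]
grip_width: 0.901
linear [-1.4  0.2 32.7] turn [-0.07 -0.24  0.01] n rows min 0.5
```

View pics/w13.png

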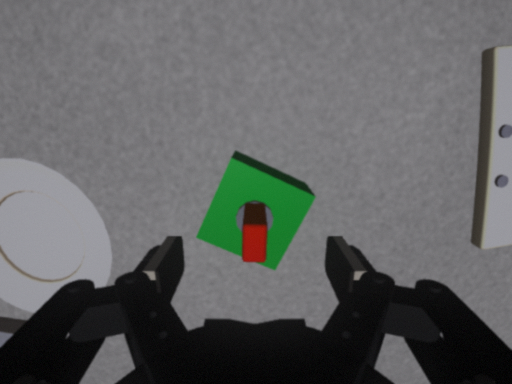

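View pics/s13c.png

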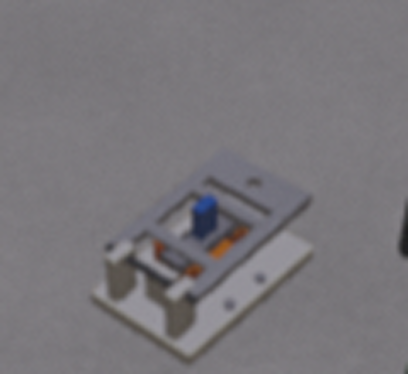

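```bash
python3 -m crank '[{"linear":[-0.7,0.2,18],"turn":[0,-0.1,0],"grip":0.1},{"linear":[-0.7,0.2,30],"turn":[0,-0.1,0],"grip":0.3},{"linear":[-0.7,0.2,30.5],"turn":[0,-0.1,0],"grip":0.7},{"linear":[-0.7,0.2,31],"turn":[0,-0.1,0],"grip":1},{"linear":[-0.7,0.2,31],"turn":[0,-0.1,0],"grip":1},{"linear":[-0.7,0.2,31],"turn":[0,-0.1,0],"grip":1},{"linear":[-0.7,0.2,31],"turn":[0,-0.1,0],"grip":1},{"linear":[-0.7,0.2,31],"turn":[0,-0.1,0],"grip":1}]' 80
python3 - <<'E'
from h import *
s=take("wrist","w14"); p,Rr,st=pose(); print(p,Rr.as_quat(),st["grip_width"],st["contact_force"])
E
```

```text
clock: 13.78
eef_pos: [488.4, 288.3, 67.1]
tcp_rot: [0.998, 0.065, 0.002, -0.001]
contact_force: [0.2, -0.6, 1.4]
grip_width: 0.151
[488.45720975 288.31624415  67.08049585] [ 9.97882863e-01  6.50135493e-02  1.51507708e-03 -8.57248287e-04] 0.152033953978291 [-0.30581544  1.07543559  1.02236754]
```

View pics/w14.png

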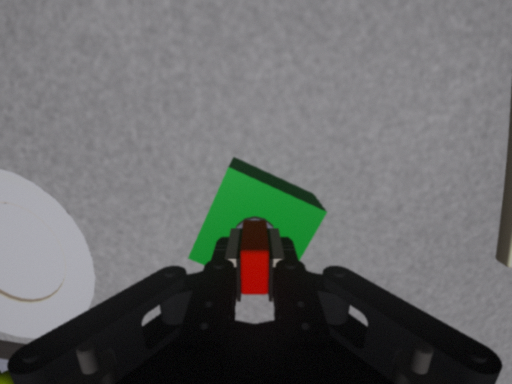

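```bash
python3 - <<'E'
from h import *
want(cw(-125,0,190),CY+np.pi/2)
E
```

```text
linear [ -76.8  259.1 -123.6] turn [-0.07 -0.19 -8.01] n rows min 4.8
```

```bash
python3 -m crank '[{"linear":[0,0,-30],"turn":[0,0,0],"grip":1},{"linear":[0,0,-65],"turn":[0,0,0],"grip":1},{"linear":[-5,20,-95],"turn":[0,0,0],"grip":1},{"linear":[-22,70,-115],"turn":[0,0,-2],"grip":1},{"linear":[-38,125,-123],"turn":[0,-0.2,-4],"grip":1},{"linear":[-54,180,-123],"turn":[0,-0.2,-6],"grip":1},{"linear":[-70,235,-123],"turn":[0,-0.2,-8],"grip":1},{"linear":[-76.8,259.1,-123.6],"turn":[0,-0.2,-8],"grip":1},{"linear":[-76.8,259.1,-123.6],"turn":[0,-0.2,-8],"grip":1},{"linear":[-76.8,259.1,-123.6],"turn":[0,-0.2,-8],"grip":1}]' 80
python3 - <<'E'
from h import *
s=take("wrist","w15"); p,Rr,st=pose(); print(p,wc(p),Rr.as_quat(),st["grip_width"],st["contact_force"])
crop(s,"w15c",195,60,315,260,3)
E
```

```text
clock: 15.08
eef_pos: [445.6, 21.8, 189.9]
tcp_rot: [0.991, 0.135, -0.0, -0.001]
contact_force: [-0.2, -0.4, -0.5]
grip_width: 0.156
[445.61891838  22.10631312 189.88654951] [-124.66019758    0.88932621  189.88654951] [ 9.90840251e-01  1.35035770e-01 -2.56929359e-04 -9.33637963e-04] 0.15194731221701294 [-0.02020281  0.441063   -1.47643277]
```

View pics/w15.png

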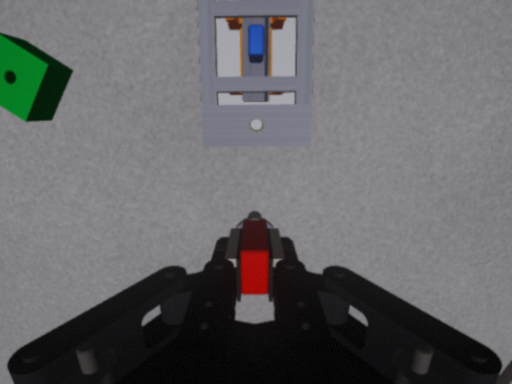

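View pics/w15c.png

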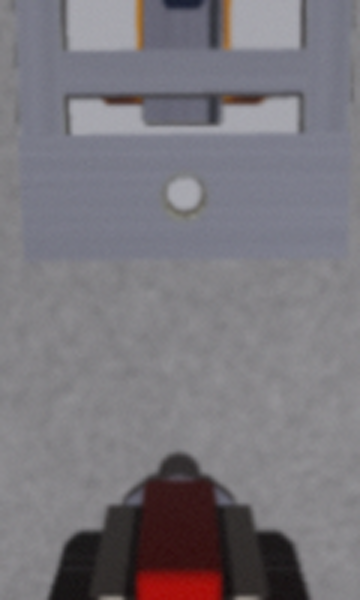

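```bash
python3 - <<'E'
from h import *
s=load("w15"); g=lambda q:np.array(q,float)/3+[195,60]-0.33
print("cam",wc(ray(s,[(256,192)])[0]))
e=g([(23,257),(347,257)])
for z in (60,65,70,75,80):
    P=onz(s,e,z); print(z,np.linalg.norm(P[0]-P[1]).round(1),wc(P.mean(0)).round(1), wc(onz(s,g([(184,195)]),z)[0]).round(1))
# hinge end width check; base hole projected
print("base hole px",proj(s,cw(-65,0,50)),proj(s,cw(-64.2,.2,50)),"lid hole px seen",g([(184,195)]))
b=g([(165,195),(203,195)]); P=onz(s,b,68); print("hole diam",np.linalg.norm(P[0]-P[1]))
im=cv2.resize(s["frame"][90:155,215:300,::-1],None,fx=9,fy=9,interpolation=cv2.INTER_CUBIC); cv2.imwrite("pics/w15e.png",im)
E
```

```text
cam [-55.03248975   0.85688629 314.53984662]
60 99.8 [-82.6  -0.2  60. ] [-64.1   0.1  60. ]
65 97.8 [-82.1  -0.1  65. ] [-64.    0.2  65. ]
70 95.9 [-81.6  -0.1  70. ] [-63.8   0.2  70. ]
75 93.9 [-81.   -0.1  75. ] [-63.6   0.2  75. ]
80 92.0 [-80.5  -0.1  80. ] [-63.4   0.2  80. ]
base hole px [[256.1251557  125.21839483]] [[255.91280164 124.34886219]] lid hole px seen [[256.00333333 124.67      ]]
hole diam 11.099261103635001
```

View pics/w15e.png

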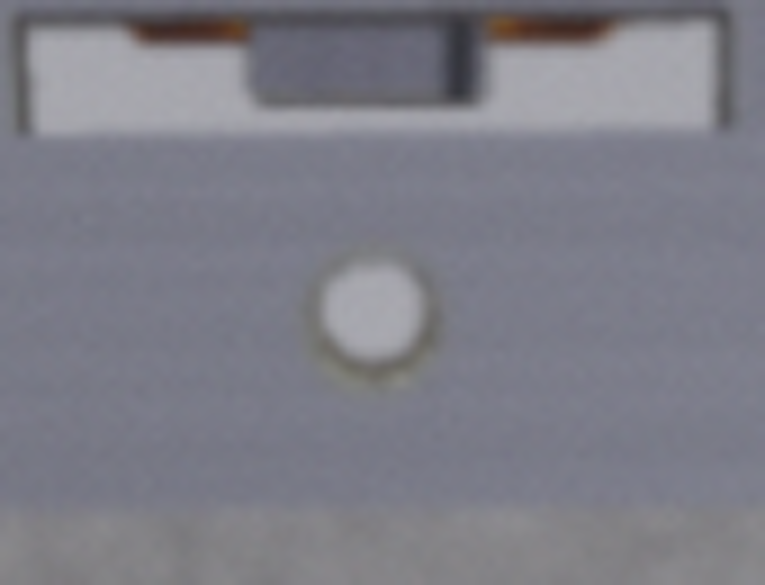

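```bash
python3 - <<'E'
from h import *
s=load("w15"); p,Rr,st=pose()
k=6; x0,y0=225,195
im=cv2.resize(s["frame"][195:300,x0:290,::-1],None,fx=k,fy=k,interpolation=cv2.INTER_CUBIC)
im=cv2.resize(s["frame"][195:295,x0:290,::-1],None,fx=k,fy=k,interpolation=cv2.INTER_CUBIC)
cv2.imwrite("pics/w15f.png",im)
a=np.linspace(0,2*np.pi,360)
for nm,r,h in(("tip",5,63.1-2),("tipend",4,63.1),("collar_top",13,27.1-4),("collar_bot",13,27.1)):
  T=np.c_[-0.9+r*np.cos(a),0+r*np.sin(a),np.full(360,h)]
  q=(proj(s,p+Rr.apply(T))+.42-[x0,y0])*k
  print(nm,"x",q[:,0].min().round(1),q[:,0].max().round(1),"ytop",q[:,1].min().round(1))
T=[[-.9+i*12,j*7,h] for h in (-14.9,) for i in(1,-1) for j in (1,-1)]
print(((proj(s,p+Rr.apply(np.array(T,float)))+.42-[x0,y0])*k).round(1))
E
```

```text
tip x 141.2 224.2 ytop 86.5
tipend x 149.8 215.6 ytop 88.8
collar_top x 51.1 315.2 ytop 139.5
collar_bot x 54.1 312.1 ytop 124.7
[[278.  337.8]
 [ 89.5 338.1]
 [272.8 610.1]
 [ 95.3 610.2]]
```

View pics/w15f.png

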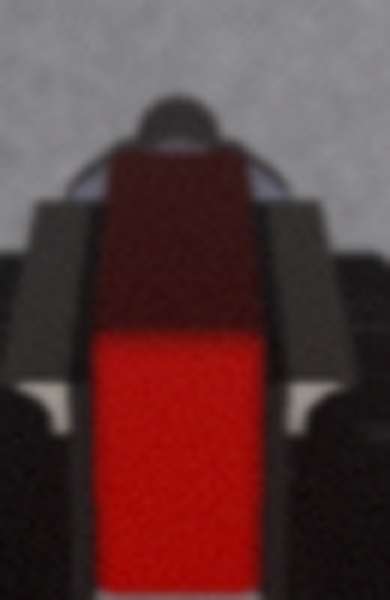

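```bash
python3 - <<'E'
from h import *
want(cw(-62.7,-0.2,142),CY+np.pi/2)
E
```

```text
linear [62.   1.2 47.9] turn [-0.11  0.01  0.05] n rows min 1.3
```

```bash
python3 -m crank '[{"linear":[25,0.5,0],"turn":[0,0,0],"grip":1},{"linear":[50,1,10],"turn":[0,0,0],"grip":1},{"linear":[62,1.2,30],"turn":[0,0,0],"grip":1},{"linear":[62,1.2,44],"turn":[0,0,0],"grip":1},{"linear":[62,1.2,48],"turn":[0,0,0],"grip":1},{"linear":[62,1.2,48],"turn":[0,0,0],"grip":1},{"linear":[62,1.2,48],"turn":[0,0,0],"grip":1}]' 80
python3 - <<'E'
from h import *
s=take("wrist","w16"); p,Rr,st=pose(); print(wc(p),Rr.as_quat(),st["grip_width"],st["contact_force"])
im=cv2.resize(s["frame"][155:255,205:305,::-1],None,fx=6,fy=6,interpolation=cv2.INTER_CUBIC); cv2.imwrite("pics/w16c.png",im)
for z in (68,69,70):print(wc(onz(s,[(255,240)],z)[0]))
E
```

```text
clock: 16.0
eef_pos: [505.8, 37.6, 142.9]
tcp_rot: [0.991, 0.135, 0.001, -0.001]
contact_force: [0.6, 0.2, -0.8]
grip_width: 0.156
[-62.43136646  -0.34504799 142.90926491] [ 9.90853218e-01  1.34940192e-01  6.76748024e-04 -7.65581752e-04] 0.15307880901538862 [ 0.62301653 -0.86098834 -1.25223637]
[-8.92259899e+01  8.62618607e-02  6.80000000e+01]
[-8.87435174e+01  8.63599008e-02  6.90000000e+01]
[-8.82610449e+01  8.64579408e-02  7.00000000e+01]
```

View pics/w16c.png

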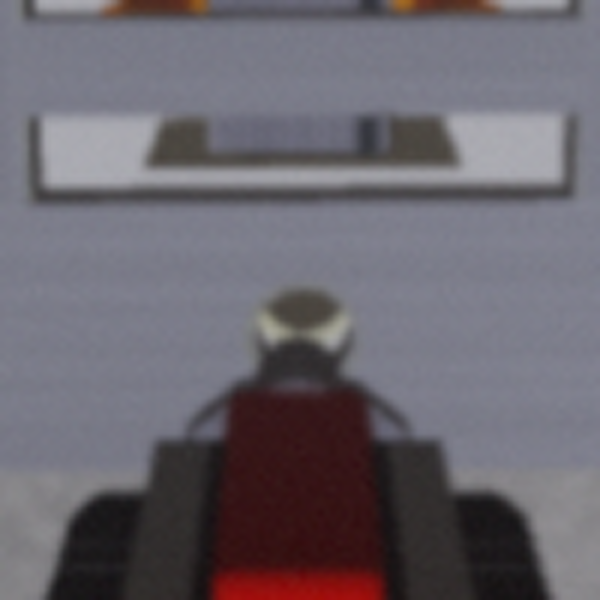

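```bash
python3 - <<'E'
from h import *
s=load("w16"); g=lambda q:np.array(q,float)/6+[205,155]-0.42
h=wc(onz(s,g([(302,289)]),69.2)[0]); print("hole +x edge",h,"centre x",h[0]-6.25)
l=wc(onz(s,g([(250,332)]),69.2)[0]);r=wc(onz(s,g([(354,332)]),69.2)[0]); print("hole y",l[1],r[1],(l[1]+r[1])/2)
for z in(79.8,81.5):
  t=wc(onz(s,g([(298,342)]),z)[0]); print("tip +x edge",t)
l=wc(onz(s,g([(258,370)]),82)[0]);r=wc(onz(s,g([(339,370)]),82)[0]); print("tip y",l[1],r[1],(l[1]+r[1])/2)
# predicted image of tip disks
p,Rr,st=pose()
a=np.linspace(0,2*np.pi,360)
for nm,r,hh in(("tip",5,61),("tipend",3.5,63.1)):
  T=np.c_[-0.9+r*np.cos(a),0+r*np.sin(a),np.full(360,hh)]
  q=(proj(s,p+Rr.apply(T))+.42-[205,155])*6; print(nm,q[:,0].min(),q[:,0].max(),q[:,1].min())
E
```

```text
hole +x edge [-57.53570317   0.16532189  69.2       ] centre x -63.785703167212745
hole y 6.813008600293172 -6.484898414533636 0.16405509287976772
tip +x edge [-60.83995181   0.64505689  79.8       ]
tip +x edge [-60.22512905   0.64017669  81.5       ]
tip y 5.458936773413219 -4.298476680709483 0.5802300463518679
tip 263.9972225621344 347.0232190057577 327.5268595237362
tipend 276.6914256147263 334.2254161964395 333.4347299321947
```

```bash
python3 -m crank '[{"linear":[1.2,0.3,2],"turn":[0,0,0],"grip":1},{"linear":[1.2,0.3,6],"turn":[0,0,0],"grip":1},{"linear":[1.2,0.3,8],"turn":[0,0,0],"grip":1},{"linear":[1.2,0.3,8],"turn":[0,0,0],"grip":1}]' 80
python3 - <<'E'
from h import *
s=take("wrist","w17"); p,Rr,st=pose(); print(wc(p),Rr.as_quat(),st["grip_width"],st["contact_force"])
im=cv2.resize(s["frame"][155:255,205:305,::-1],None,fx=6,fy=6,interpolation=cv2.INTER_CUBIC); cv2.imwrite("pics/w17c.png",im)
E
```

```text
clock: 16.55
eef_pos: [506.9, 37.5, 134.5]
tcp_rot: [0.991, 0.135, 0.0, -0.001]
contact_force: [-0.1, 0.9, 0.4]
grip_width: 0.148
[-61.31054102  -0.61120962 134.6706943 ] [ 9.90856387e-01  1.34917611e-01  4.51333088e-04 -8.09553283e-04] 0.15109394812613566 [-0.56555835 -0.22525631 -0.04327159]
```

View pics/w17c.png

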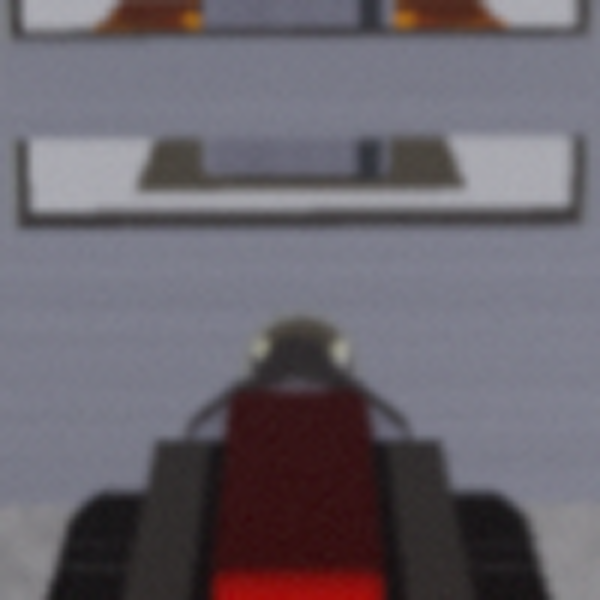

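```bash
python3 - <<'E'
from h import *
s=load("w17"); g=lambda q:np.array(q,float)/6+[205,155]-0.42
h=wc(onz(s,g([(300,318)]),69.2)[0]); print("hole centre",h[0]-6.25,h[1])
for z in(71.5,73.5):
  t=wc(onz(s,g([(298,341)]),z)[0]); print("tip +x edge",t)
E
```

```text
hole centre -63.80293300225035 0.12268936672643492
tip +x edge [-59.70323597   0.36123624  71.5       ]
tip +x edge [-58.97965522   0.35491519  73.5       ]
```

```bash
python3 -m crank '[{"linear":[0.2,0.2,3],"turn":[0,0,0],"grip":1},{"linear":[0.2,0.2,6],"turn":[0,0,0],"grip":1},{"linear":[0.2,0.2,9],"turn":[0,0,0],"grip":1},{"linear":[0.2,0.2,9],"turn":[0,0,0],"grip":1}]' 80
python3 - <<'E'
from h import *
p,Rr,st=pose(); print(wc(p),Rr.as_quat(),st["grip_width"],st["contact_force"],st["moment"])
E
```

```text
clock: 17.1
eef_pos: [506.8, 37.3, 125.1]
tcp_rot: [0.991, 0.135, -0.0, -0.001]
contact_force: [-0.7, -0.9, -0.8]
grip_width: 0.155
[-61.62837663  -0.73918658 125.08494426] [ 9.90856648e-01  1.34915985e-01 -3.13484806e-04 -8.25867750e-04] 0.15515743204996937 [-0.73873616 -0.86664267 -0.83439167] [-0.13717202  0.15382218 -0.03999713]
```

```bash
python3 -m crank '[{"linear":[0,0,4],"turn":[0,0,0],"grip":1},{"linear":[0,0,8],"turn":[0,0,0],"grip":1},{"linear":[0,0,12],"turn":[0,0,0],"grip":1},{"linear":[0,0,15],"turn":[0,0,0],"grip":1},{"linear":[0,0,15],"turn":[0,0,0],"grip":1}]' 80
python3 - <<'E'
from h import *
p,Rr,st=pose(); print(wc(p),Rr.as_quat(),st["grip_width"],st["contact_force"],st["moment"])
E
```

```text
clock: 17.73
eef_pos: [506.5, 37.4, 109.6]
tcp_rot: [0.991, 0.135, -0.001, -0.001]
contact_force: [-2.4, -1.1, 0.5]
grip_width: 0.151
[-61.87112311  -0.66305303 109.62484825] [ 9.90858012e-01  1.34904213e-01 -6.95585622e-04 -8.77403959e-04] 0.1511405663820869 [-2.4154419  -1.14450682  0.47554491] [-0.20095086  0.34653282 -0.00697619]
```

```bash
python3 -m crank '[{"linear":[-0.5,0,3],"turn":[0,0,0],"grip":1},{"linear":[-0.6,0,6],"turn":[0,0,0],"grip":1},{"linear":[-0.6,0,9],"turn":[0,0,0],"grip":1},{"linear":[-0.6,0,11],"turn":[0,0,0],"grip":1},{"linear":[-0.6,0,11],"turn":[0,0,0],"grip":1}]' 80
python3 - <<'E'
from h import *
p,Rr,st=pose(); print(wc(p),Rr.as_quat(),st["grip_width"],st["contact_force"],st["moment"])
E
```

```text
clock: 18.35
eef_pos: [506.0, 37.3, 98.4]
tcp_rot: [0.991, 0.135, -0.001, -0.001]
contact_force: [-0.3, -0.0, -0.7]
grip_width: 0.149
[-62.42047302  -0.52115825  98.36070273] [ 9.90853320e-01  1.34937723e-01 -7.16107143e-04 -9.97991137e-04] 0.14879601038981188 [-0.27142495 -0.03133153 -0.72462759] [-0.03027639  0.04174369 -0.0111046 ]
```

```bash
python3 -m crank '[{"linear":[0,0,2],"turn":[0,0,0],"grip":1},{"linear":[0,0,4],"turn":[0,0,0],"grip":1},{"linear":[0,0,6],"turn":[0,0,0],"grip":1},{"linear":[0,0,6],"turn":[0,0,0],"grip":1}]' 100
python3 - <<'E'
from h import *
for i in range(1):
  p,Rr,st=pose(); print(wc(p),st["grip_width"],st["contact_force"],st["moment"])
E
```

```text
clock: 18.85
eef_pos: [506.1, 37.2, 92.8]
tcp_rot: [0.991, 0.135, -0.001, -0.001]
contact_force: [-0.7, -1.4, 4.0]
grip_width: 0.148
[-62.34466929  -0.65223092  92.75380046] 0.14806997051955448 [-0.6607119  -1.3983882   4.01989711] [-0.11111838  0.2893848  -0.01926653]
```

```bash
python3 -m crank '[{"linear":[0,0,1],"turn":[0,0,0],"grip":1},{"linear":[0,0,2],"turn":[0,0,0],"grip":1},{"linear":[0,0,2],"turn":[0,0,0],"grip":1}]' 100
python3 - <<'E'
from h import *
for i in range(1):
  p,Rr,st=pose(); print(wc(p),st["grip_width"],st["contact_force"],st["moment"])
E
```

```text
clock: 19.23
eef_pos: [506.0, 37.2, 91.2]
tcp_rot: [0.991, 0.135, -0.001, -0.001]
contact_force: [-2.1, -0.7, 5.9]
grip_width: 0.144
[-62.43609864  -0.64384632  91.20190571] 0.14352380756382324 [-2.09788111 -0.65283425  5.94724391] [-0.06557815  0.5284492   0.03030719]
```

```bash
python3 -m crank '[{"linear":[-0.2,0,0.5],"turn":[0,0,0],"grip":1},{"linear":[-0.2,0,1],"turn":[0,0,0],"grip":1},{"linear":[-0.2,0,1],"turn":[0,0,0],"grip":1}]' 100
python3 - <<'E'
from h import *
for i in range(1):
  p,Rr,st=pose(); print(wc(p),st["grip_width"],st["contact_force"],st["moment"])
E
```

```text
clock: 19.6
eef_pos: [506.0, 37.2, 91.1]
tcp_rot: [0.991, 0.135, -0.0, -0.001]
contact_force: [-2.9, 0.1, 6.9]
grip_width: 0.149
[-62.44476853  -0.63201922  91.0711476 ] 0.1487346920737263 [-2.91001063  0.09661187  6.85925565] [-0.07082086  0.48436404  0.00356764]
```

```bash
python3 -m crank '[{"linear":[-0.5,0,1],"turn":[0,0,0],"grip":1},{"linear":[-0.5,0,2],"turn":[0,0,0],"grip":1},{"linear":[-0.5,0,2],"turn":[0,0,0],"grip":1}]' 100
python3 - <<'E'
from h import *
for i in range(1):
  p,Rr,st=pose(); print(wc(p),st["grip_width"],st["contact_force"],st["moment"])
s=take("wrist","w18"); t=take("scene","s18"); crop(t,"s18c",195,90,315,230,4)
E
```

```text
clock: 19.98
eef_pos: [506.0, 37.2, 91.0]
tcp_rot: [0.991, 0.135, 0.001, -0.001]
contact_force: [-3.8, -0.2, 11.2]
grip_width: 0.146
[-62.45513348  -0.65466915  91.00344483] 0.1463265529242657 [-3.80576614 -0.2455179  11.23932543] [-0.02273912  0.74737992  0.02509411]
```

View pics/w18.png

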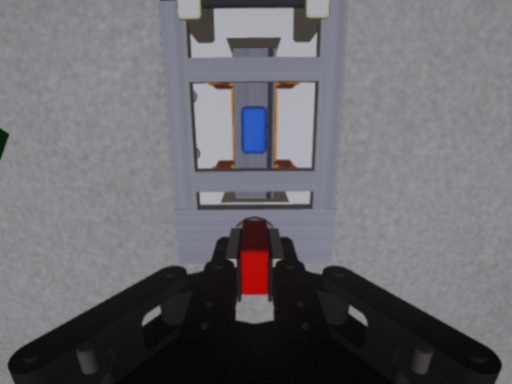

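View pics/s18c.png

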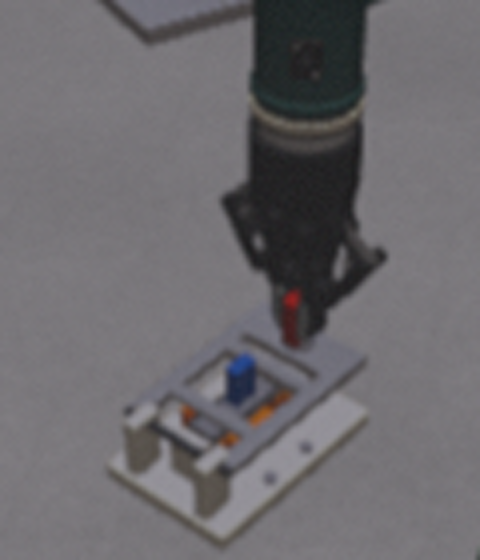

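```bash
python3 - <<'E'
from h import *
s=load("w18"); crop(s,"w18c",165,160,345,270,4.4)
p,Rr,st=pose(); print(wc(p),st["grip_width"],st["contact_force"],st["clock"])
f=onz(s,[(242,107),(267,107)],82); print(np.linalg.norm(f[0]-f[1]), wc(f.mean(0)))
E
```

```text
[-62.47502073  -0.66142433  90.99174842] 0.14728799671573065 [-4.04891011 -0.30794813 11.52128547] 20.075
11.70800225058887 [ 1.06424716e+01 -2.13411958e-02  8.20000000e+01]
```

View pics/w18c.png

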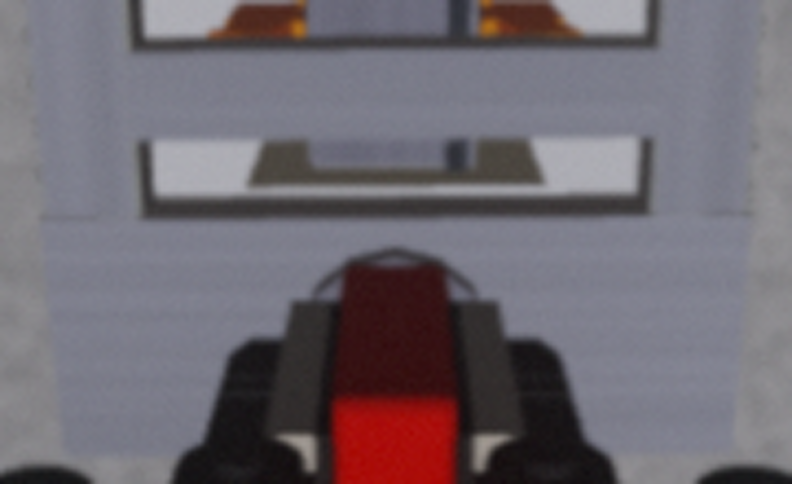

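```bash
python3 - <<'E'
from h import *
s=load("w18"); g=lambda q:np.array(q,float)/4.4+[165,160]-0.4
for nm,e in (("junction",[(40,215),(752,215)]),("front",[(64,453),(738,453)])):
  for z in(60,64,68):
    P=onz(s,g(e),z); print(nm,z,np.linalg.norm(P[0]-P[1]).round(1),wc(P.mean(0)).round(1))
E
```

```text
junction 60 97.9 [-47.3   0.   60. ]
junction 64 95.3 [-45.9  -0.   64. ]
junction 68 92.8 [-44.5  -0.   68. ]
front 60 98.7 [-84.2  -0.7  60. ]
front 64 96.2 [-81.9  -0.7  64. ]
front 68 93.7 [-79.5  -0.7  68. ]
```

```bash
python3 -c "
from rig import sign_off, read_state
print(sign_off()); s=read_state(); print(s['clock'],s['contact_force'],s['eef_pos'],s['grip_width'])"
```

```text
the job is handed in; nothing more can be done
None
the job is handed in; nothing more can be done
```

I handed the job in at about 20 s of the 72 s allowed. No verdict came back, so success rests on my own checks below.

**What I did:** I gripped the bar by its blue fin, laid it in both saddles and let go. From behind, I pushed the frame past upright until it fell onto the bar. Then I took the pin from the holder, lined it up with the frame's hole using the wrist camera, and pressed it down through both holes. The job ended with the pin still held.

**Last checks:**
- **Bar:** after release it measured about 0.6 mm from the seat and 0.005 rad off line, lying flat in both notches. I did not measure it again with the frame shut, but it still lay between the saddle cheeks in the last picture.
- **Frame:** the tool stopped hard at 91.0 mm, against 91.1 mm expected when shut. The front edge measured 64 mm above the table, which is also the shut height.
- **Pin:** the tip should be about 22 mm below the top of the post. This comes from the grip height, not a direct view.
- **Push:** 11.5 N up on the tool, about 12 N allowing for the pin's weight. The grip is set to 100 N and steady.

**What disagreed:**
- The wrist camera and the arm's own position differed by up to 1.7 mm for the pin tip. I lined the pin up by the camera, and it went in with under 3 N.
- A side force of about 4 N stays on the held pin, probably from the shaft resting on the side of the hole.
- I did not measure the cup, shaker and plate again. The arm kept clear of them and no unexpected contact showed.

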